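# Open the filter compartment of a bench sanding extractor

## Robot

A 7-joint arm with a two-finger parallel gripper is mounted at the origin on the work surface. World frame = base frame: x ahead of the robot, y to its left, z up, the work surface at z = 0. Lengths are in m, angles in rad, forces in N, time in s.
With the tool pointing down it reaches from about 0.4 to 0.85 m from the base axis. Payload 10.4 kg.
Tool frame: the origin (TCP) lies between the finger pads; the fingertips stand 17 mm ahead of it and the grasp point (between the pads) lies 2 mm behind it; z points along the fingers, y is the direction in which the jaws open and shut (so a half turn about z gives the same grasp; the last joint's range is limited). The gripper opens to 85 mm and grips with 20 to 120 N. Pads are 22 mm wide; open, the fingers measure 114 mm over their backs; the gripper's body (76 mm by 85 mm) begins 54 mm behind the grasp point. The pads swing forward as they close: fully open they stand 13 mm farther back than shut.
Start: joints at [1.145, 0.332, -0.065, 1.46, 0.022, 1.35, -0.088], TCP at [0.245, -0.575, 0.248] pointing down, gripper open.
Joint ranges: [-2.6, 2.6], [-0.5, 2.12], [-1.47, 1.34], [0.16, 2.42], [-1.27, 4.41], [0.06, 2.06], [-2.6, 2.6]. Speed limits (rad/s): [2.22, 2.22, 2.79, 2.79, 3.14, 3.14, 3.14].

## Interface

Orientations are given as a unit quaternion [x, y, z, w].
In Python, from workcell import manip gives the robot as it stands.
- The arm moves only by the tool jog_arm, never from a script. Its argument "steps" is one flat list of numbers, 5 for each row, row after row: the finger opening in m, from 0 to 0.0854, then the shift along the tool's x, y, z in m, then the turn about the tool's z in rad. In form: [gripper, x, y, z, twist, gripper, x, y, z, twist, ...]. A call has exactly 10 rows; each row is the pose to reach, as a shift and turn from the pose commanded when the call began, along the tool's axes at that moment; what a row does not reach only later rows make up. A row lasts 1/10 s, in which the tool goes at most 50 mm and 8.59 degrees, less where a joint would pass 70% of its speed; a pose out of reach is approached as far as the arm can. A call with a gripper value outside its range is refused whole. The fingers move at their own pace and stop on an object; "grip_force" is the grip in N (left out, the last holds). Time passes only in rows, so rows that repeat a pose let the fingers close, or fill a call up. It gives the time, the measured TCP pose, the force and the opening at its end, in the units of the state.
- manip.get_obs(): the state, without advancing time (a new reading comes with each control period).
- manip.camera(name): name is "side" or "top" or "wrist"; returns (picture, depth): 420x560x3 uint8, red, green, blue; 420x560 float32, m along the optical axis (not along the pixel's ray), 0 where there is no reading.
- manip.calibration(name): a dict with "mtx" (3x3 intrinsics, pixels), "k1" (the pictures are not rectified: a ray, as slopes to the right and down, at radius r is drawn at 1 + k1 r^2 times it, then the intrinsics apply), "world_to_cam" (4x4, takes a point from world to camera coordinates). Camera axes: x right, y down, z forward; pixel columns grow to the right and rows downward; lengths in m; the calibration is good to about 2 mm. A picture is of the moment at which its call begins: read the wrist's pose just before it. calibration takes no time and is no camera call; for the wrist camera it gives the pose at the moment of the call.
- manip.hand_in(): hands the job in, once; it reports no verdict.
The state is a dict: "clock": time; "joint_pos": joint angles; "joint_velocities": joint speeds; "tau": joint torques, N m; "position": TCP position; "ee_rot": TCP orientation; "ft_force": force on the tool from outside, world axes, zero at the start; "torque": the same for the moment, N m; "grip_width": opening from 0.0 (shut) to 1.0 (fully open).
Only numpy, scipy, OpenCV 4.12 (cv2) and the standard library are available. Lean on these libraries where they do the work, as an engineer would, in place of code of your own. Each camera call takes 0.05 s, during which the arm holds its last target.

## Task

The dust filter of the grey sanding extractor needs cleaning: press its red snap tab down until the blue filter lid springs loose, then push the lid along its guides, right off its seat and out onto the extractor's perforated sanding deck, so that the filter is fully uncovered and the lid lies flat on the deck inside its rim. The lid is only pushed, never lifted. Leave everything else on the bench and on the extractor where it is.

Things in the scene. Friction and masses are not known exactly. Their poses are not given: they have to be found in the camera images.
- extractor: Grey sanding extractor, fixed to the bench: 190 mm (x) by 360 mm (y), casing top 85 mm high. Origin: centre of its underside, z up. The lid slides off towards its +y. Along its y, mm from the origin: latch end with the red tab -180 to -112, lid seat -110 to 8, sanding deck 12 to 172
- seat (a point): Middle of the lid's seat, on the seat plane 85 mm above the bench; axes as the extractor. Open pocket 100 mm wide (x), pleated filter 14 to 22 mm down in it. Guides on both sides (x = +-57 to +-95 mm, 12 mm high above the seat) lap over the lid's edges and end 59 mm from here towards +y; until past them the lid can only slide along y
- deck (a point): Middle of the perforated aluminium sanding deck, on its top 84 mm above the bench (1 mm below the seat); axes as the extractor. Deck 174 mm (x) by 160 mm (y), starting 4 mm beyond the guides' ends. A black rim rising 8 mm round its two sides and far (+y) end stops the lid
- snap_tab (a joint): Angle of the red snap tab, a sprung rocker: 0 at rest (hooked over a rib on the lid), about 0.28 rad with its pad fully down. It lets go of the lid at about 0.15 rad; two spring plungers then push the lid about 14 mm to the extractor's +y, where the tab can no longer catch it. Let go, the tab springs back by itself
- tab_pad (a point): Middle of the top face of the tab's finger pad (42 mm in x, 34 mm in y), 106 mm above the bench at rest; moves with it. The pad rakes up 0.25 rad to its free (-y) end and is level when fully down. A blunt tip pressed straight down here lets the lid go 4 mm below this point (up to 8 N) and meets the stop 6.5 mm below it. Arm and hook reach 55 mm from here towards the lid, 4 mm lower
- filter_lid: Loose blue filter lid, plate 126 mm (x) by 120 mm (y) by 6 mm, 0.13 to 0.2 kg. Origin: centre of its underside; shut, axes as the extractor. Origin's y in the extractor's frame: shut -50 mm (+-1), sprung loose about -35, clear of seat and guides beyond 68, front against the deck's far rim at about 112. Slides with 1 to 2 N
- push_face (a point): Middle of the upright face of the lid's thumb step, 84 mm wide (x), facing the tab (-y) and rising from 6 to 22 mm above the lid's underside, then ramping down to the lid's front. Point lies 8 mm ahead (+y) of the lid's origin, 14 mm above its underside. Flat lid top between the tab's hook and this face: 48 mm shut, about 62 mm sprung loose
- pin_tin: Bystander, to be left alone: small round brass-coloured tin, 37 mm across, 30 mm high, standing on the extractor's top at the tab end, on its -x side; origin under its centre
- sanding_stick: Bystander, to be left alone: flat tan sanding stick, 100 x 14 x 4 mm, lying on top of the lid's guide rail on the extractor's -x side, along the rail; origin under its centre
- sanding_block: Bystander, to be left alone: wooden sanding block with a grip, 105 x 55 mm, 43 mm high, on the bench; origin under its centre
- needle_file: Bystander, to be left alone: needle file 150 mm long with a red handle, lying on the bench; origin under it, near the handle's front end
- dust_brush: Bystander, to be left alone: hand brush lying on the bench, about 200 mm long; origin under it
- putty_jar: Bystander, to be left alone: jar 60 mm across, 65 mm high, standing on the bench; origin under its centre
- primer_can: Bystander, to be left alone: can with a red label, 62 mm across, 120 mm high, standing on the bench; origin under its centre
Not all that is in view belongs to the job. What is meant by the filter_lid is not green or orange, and is the larger of those in its own colour.

How it is judged:
On the way, in this order (a step that is already met when the one before it is completed fails the run):
1. the snap tab is pressed down to let go of the lid (value of joint snap_tab above 0.12 rad), for 0.02 s.
2. the lid is off its seat, past its guides (y of filter_lid in the frame of extractor above 0.066 m), for 0.1 s.
At the end, for the whole second after the job is handed in: The lid is off its seat, its tail past the ends of the guides (origin beyond y = 66 mm in the extractor's frame), lying flat (within 0.05 rad) and still on the deck inside the rim (origin 80 to 88 mm above the bench); the tab has sprung back (below 0.05 rad) (y of filter_lid in the frame of extractor above 0.066 m and z of filter_lid in the frame of extractor between 0.08 and 0.088 m and angle between filter_lid's own z axis and vertical below 0.05 rad and linear speed of filter_lid below 0.02 m/s and value of joint snap_tab below 0.05 rad); the robot touches nothing.
It fails at once if the lid is lifted (more than 12 mm above its seat) or tipped (more than 0.25 rad) (z of filter_lid in the frame of extractor above 0.097 m or angle between filter_lid's own z axis and vertical above 0.25 rad).
It fails at once if another thing on the bench or the extractor is moved more than 20 mm (distance of any of pin_tin, sanding_stick, sanding_block, needle_file, dust_brush, putty_jar, primer_can from where it was at the start of the episode above 0.02 m).
It also fails if it takes over 38 s, if anything falls off the work surface, if the arm or the gripper's body presses on something with over 40 N, if the wrist force passes 120 N, or if a joint passes its speed limit or range.

## Working session

There is one attempt and no reset: what is moved stays moved. The work goes in short steps, Python scripts to look and compute and a tool call to move; the robot and the scene stay as the last step left them, time stands still between calls to the robot, and variables do not carry over. Pictures are saved under pics/ and viewed, and the job is handed in when it is done.

Besides the shell and the picture viewer there is one more tool, called by a JSON object that holds its "method" and its "body", one argument or row to a line. jog_arm: Moves the arm, as the interface text tells. Its arguments: {"type":"object","properties":{"steps":{"type":"array"},"grip_force":{"type":"number"}},"required":["steps"]}

```bash
mkdir -p pics; ls
python3 - <<'E'
from workcell import manip
import cv2, numpy as np
o=manip.get_obs(); print(o)
for n in ["top","side"]:
    p,d=manip.camera(n); cv2.imwrite(f"pics/{n}0.png",p[:,:,::-1]); np.save(f"{n}0_d.npy",d); np.save(f"{n}0_p.npy",p)
    print(n,manip.calibration(n))
E
```

```text
pics
{'clock': 0.0, 'joint_pos': array([ 1.14539605,  0.33289583, -0.06470851,  1.46096882,  0.02155919,
        1.34989258, -0.08851981]), 'joint_velocities': array([-7.38819310e-05, -9.45686789e-04, -1.09251845e-03, -1.81227553e-05,
        9.39196876e-04, -9.86422621e-04, -2.04250201e-03]), 'tau': array([ 2.00014671e-03, -6.25439572e+01,  5.05579705e-02, -3.91607809e+01,
        1.63516944e-02,  9.90390225e-03,  2.86381794e-05]), 'position': array([ 0.24486733, -0.57464034,  0.24748783]), 'ee_rot': array([ 9.79787104e-01,  2.00041721e-01, -1.59903657e-04, -7.18038602e-04]), 'ft_force': array([-0.43111485,  0.57077256, -0.67487083]), 'torque': array([ 0.01825249,  0.02445488, -0.00969152]), 'grip_width': 1.0051383846902013}
top {'mtx': array([[508.59089456,   0.        , 276.91824635],
       [  0.        , 508.59089456, 212.23226092],
       [  0.        ,   0.        ,   1.        ]]), 'k1': 0.061631832153197265, 'world_to_cam': array([[ 0.00205949, -0.99994071,  0.01069273, -0.02445862],
       [-0.99604479, -0.00300106, -0.08880187,  0.45076956],
       [ 0.0888287 , -0.01046755, -0.99599191,  1.49477989],
       [ 0.        ,  0.        ,  0.        ,  1.        ]])}
side {'mtx': array([[476.2258426 ,   0.        , 277.36582476],
       [  0.        , 476.2258426 , 206.41380938],
       [  0.        ,   0.        ,   1.        ]]), 'k1': -0.09765498279282683, 'world_to_cam': array([[ 0.91004491, -0.41438394,  0.01020849, -0.42104192],
       [-0.30954517, -0.69577147, -0.64813876,  0.20834524],
       [ 0.27568107,  0.58667539, -0.76145383,  1.22518093],
       [ 0.        ,  0.        ,  0.        ,  1.        ]])}
```

View pics/top0.png

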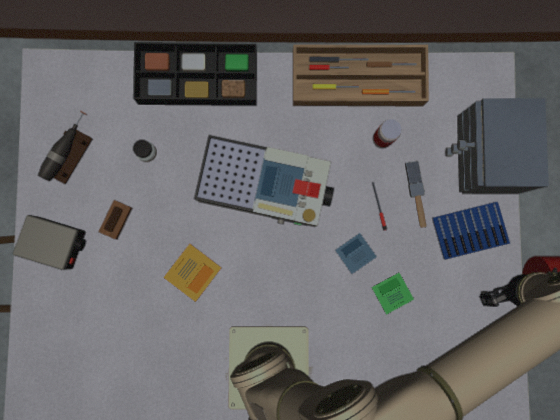

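View pics/side0.png

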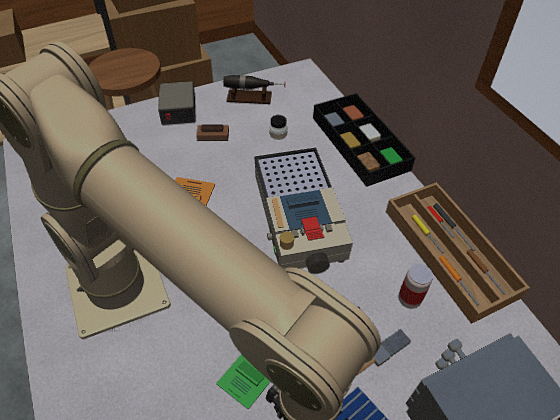

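```bash
cat > h.py <<'E'
import numpy as np, cv2
from workcell import manip
def und(c,uv):
    K=c["mtx"];k=c["k1"]; uv=np.atleast_2d(np.asarray(uv,float))
    q=cv2.undistortPoints(uv.reshape(-1,1,2),K,np.array([k,0,0,0,0.]))
    return q.reshape(-1,2)
def ray(c,uv,z):
    q=und(c,uv);T=c["world_to_cam"];R=T[:3,:3];o=-R.T@T[:3,3]
    d=np.c_[q,np.ones(len(q))]@R
    return o+d*((z-o[2])/d[:,2])[:,None]
def pts(c,uv,dep):
    q=und(c,uv);T=c["world_to_cam"];R=T[:3,:3]
    return (np.c_[q,np.ones(len(q))]*np.asarray(dep)[:,None]-T[:3,3])@R
def proj(c,P):
    T=c["world_to_cam"];Q=np.atleast_2d(P)@T[:3,:3].T+T[:3,3];q=Q[:,:2]/Q[:,2:]
    r2=(q**2).sum(1,keepdims=True);q=q*(1+c["k1"]*r2)
    return q*[c["mtx"][0,0],c["mtx"][1,1]]+c["mtx"][:2,2]
E
python3 - <<'E'
from h import *
for n,(x0,y0,x1,y1) in dict(top=(185,125,345,240),side=(240,140,365,275)).items():
    p=np.load(n+"0_p.npy")[y0:y1,x0:x1,::-1]
    cv2.imwrite(f"pics/{n}0z.png",cv2.resize(p,None,fx=4.4,fy=4.4,interpolation=cv2.INTER_CUBIC))
E
```

```text
(no output)
```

View pics/top0z.png

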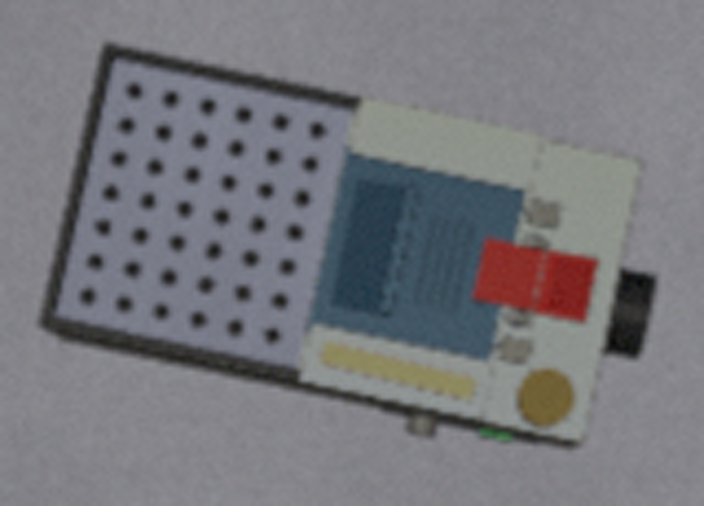

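View pics/side0z.png

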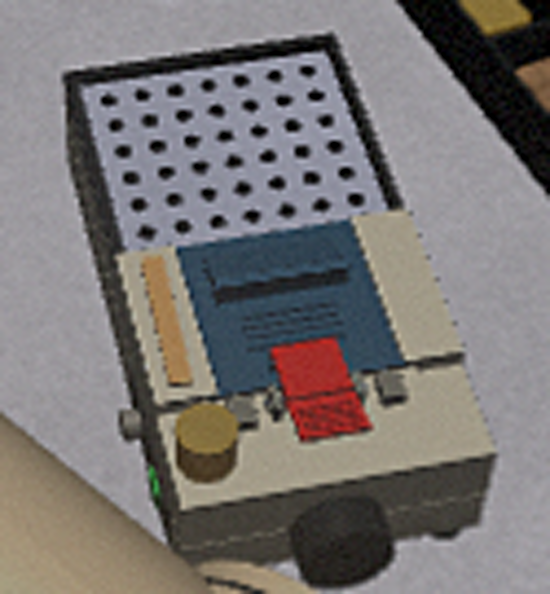

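Run:
```python
from h import *
for n,roi in dict(top=(185,125,345,240),side=(240,140,365,275)).items():
    c=manip.calibration(n);p=np.load(n+"0_p.npy");d=np.load(n+"0_d.npy")
    g=cv2.cvtColor(p,cv2.COLOR_RGB2GRAY)
    x0,y0,x1,y1=roi; f=4
    G=cv2.resize(g[y0:y1,x0:x1],None,fx=f,fy=f,interpolation=cv2.INTER_CUBIC)
    P=cv2.SimpleBlobDetector_Params();P.filterByArea=True;P.minArea=60;P.maxArea=400;P.filterByCircularity=False;P.filterByConvexity=False;P.minThreshold=20;P.maxThreshold=200;P.thresholdStep=5;P.filterByInertia=False;P.minDistBetweenBlobs=10
    ks=np.array([k.pt for k in cv2.SimpleBlobDetector_create(P).detect(G)])
    uv=(ks+.5)/f-.5+[x0,y0]
    W=ray(c,uv,0.084)
    print(n,len(uv))
    if n=="top": m=W[:,1]>0.0
    # keep by connectivity of spacing
    from scipy.spatial import cKDTree
    t=cKDTree(W[:,:2]);dd=t.query(W[:,:2],k=2)[0][:,1]
    m=(dd>.018)&(dd<.032)
    W=W[m];ax=cv2.minAreaRect(W[:,:2].astype(np.float32));print(len(W),W.mean(0),ax,np.median(dd[m]))
    hsv=cv2.cvtColor(p,cv2.COLOR_RGB2HSV)
    r=((hsv[...,0]<8)|(hsv[...,0]>172))&(hsv[...,1]>140)&(hsv[...,2]>80)
    r[:y0]=0;r[y1:]=0;r[:,:x0]=0;r[:,x1:]=0
    ys,xs=np.nonzero(r);print("red",len(xs),xs.mean(),ys.mean());Q=pts(c,np.c_[xs,ys],d[ys,xs]);print("red 3d",Q.mean(0),np.percentile(Q[:,2],[5,50,95]),cv2.minAreaRect(Q[:,:2].astype(np.float32)))
    b=(hsv[...,0]>95)&(hsv[...,0]<118)&(hsv[...,1]>90); b[:y0]=0;b[y1:]=0;b[:,:x0]=0;b[:,x1:]=0
    ys,xs=np.nonzero(b);Q=pts(c,np.c_[xs,ys],d[ys,xs]);print("blue",len(xs),Q.mean(0),np.percentile(Q[:,2],[5,50,95]),cv2.minAreaRect(Q[:,:2].astype(np.float32)))
    ys,xs=np.mgrid[y0:y1,x0:x1].reshape(2,-1);Q=pts(c,np.c_[xs,ys],d[ys,xs]);Q=Q[(Q[:,2]>.075)&(Q[:,2]<.13)]
    print("case",len(Q),cv2.minAreaRect(Q[:,:2].astype(np.float32)))
```

```text
top 55
48 [0.556247   0.08831399 0.084     ] ((0.5328856110572815, 0.005820050835609436), (0.34781548380851746, 0.17577871680259705), 83.56204986572266) 0.02289329264328932
red 326 306.2852760736196 188.13496932515338
red 3d [ 0.51127126 -0.10497384  0.10932108] [0.09847795 0.10519065 0.11139737] ((0.41889262199401855, -0.07625367492437363), (0.07163950800895691, 0.23650594055652618), 73.01811218261719)
blue 881 [ 0.53767336 -0.02165589  0.09837505] [0.08708614 0.09384322 0.10706263] ((0.45151466131210327, -0.013223104178905487), (0.11268717050552368, 0.26699134707450867), 77.98921203613281)
case 8327 ((0.5377001762390137, 0.020041197538375854), (0.36008089780807495, 0.1910417526960373), 77.98819732666016)
side 76
61 [0.54136096 0.05243619 0.084     ] ((0.5194252133369446, 0.009165450930595398), (0.34744229912757874, 0.20791636407375336), 74.51972961425781) 0.0228992419246551
red 333 311.96096096096096 227.84384384384384
red 3d [ 0.51146472 -0.10495227  0.10505356] [0.1008039  0.10480358 0.11086111] ((0.5128069519996643, -0.10183988511562347), (0.08563411235809326, 0.042029090225696564), 75.8534164428711)
blue 1021 [ 0.53892391 -0.02309875  0.09319146] [0.08754142 0.09207286 0.10590101] ((0.4073256552219391, -0.20774626731872559), (1.2116682529449463, 0.23341631889343262), 50.2752685546875)
case 7143 ((0.5384802222251892, 0.0170133113861084), (0.3658078610897064, 0.19183672964572906), 78.0031967163086)
```

{"method": "jog_arm", "body": {
  "steps": [0,0.04,-0.03,0,-0.1,0,0.08,-0.06,0,-0.2,0,0.12,-0.09,0,-0.3,0,0.16,-0.12,0,-0.4,0,0.2,-0.15,0,-0.5,0,0.24,-0.18,0,-0.6,0,0.28,-0.21,0,-0.7,0,0.32,-0.24,0,-0.8,0,0.36,-0.27,0,-0.9,0,0.4,-0.3,0,-0.958]
}}

```text
clock: 1.1
position: [0.4959, -0.1404, 0.2483]
ee_rot: [0.776, 0.631, -0.0, 0.0]
ft_force: [0.4, 0.3, -0.4]
grip_width: -0.004
```

Run:
```python
from h import *
from scipy.spatial.transform import Rotation as Ro
o=manip.get_obs();print(o["clock"],o["position"],Ro.from_quat(o["ee_rot"]).as_matrix().round(4),o["joint_pos"].round(2),o["ft_force"],o["grip_width"])
c=manip.calibration("wrist");p,d=manip.camera("wrist");cv2.imwrite("pics/w1.png",p[:,:,::-1]);np.save("w1p.npy",p);np.save("w1d.npy",d);import pickle;pickle.dump(c,open("w1c.pkl","wb"))
th=np.deg2rad(78);O=np.array([.5378,.0195]);ye=np.array([np.cos(th),np.sin(th)]);xe=np.array([ye[1],-ye[0]])
print(O-.145*ye)
# zoomed-picture points in top: tin top, red corners
ct=manip.calibration("top")
for nm,uv,z in [("tin",(546,397),.115),("tabA",(597,257),.11),("tabB",(586,320),.11),("hookA",(485,238),.104),("hookB",(474,302),.104)]:
    w=ray(ct,[(np.array(uv)+.5)/4.4-.5+[185,125]],z)[0];print(nm,w,[(w[:2]-O)@xe,(w[:2]-O)@ye])
```

```text
1.1 [ 0.49585851 -0.14036181  0.24826921] [[ 2.049e-01  9.788e-01 -0.000e+00]
 [ 9.788e-01 -2.049e-01 -3.000e-04]
 [-3.000e-04  0.000e+00 -1.000e+00]] [ 0.67  0.13 -0.52  1.72  0.07  1.31 -0.07] [ 0.35711162  0.26517604 -0.39101399] -0.0041132906409269
[ 0.5076528 -0.1223314]
tin [ 0.43533046 -0.11107031  0.115     ] [np.float64(-0.07308323820513778), np.float64(-0.14902164693643785)]
tabA [ 0.52578627 -0.14438503  0.11      ] [np.float64(0.022322412740172867), np.float64(-0.16280154621362766)]
tabB [ 0.48517574 -0.13715385  0.11      ] [np.float64(-0.0189041256416394), np.float64(-0.16417179095501516)]
hookA [ 0.53876823 -0.07296284  0.104     ] [np.float64(0.020171176383947817), np.float64(-0.0902409977570612)]
hookB [ 0.49728949 -0.06586762  0.104     ] [np.float64(-0.021876331264074244), np.float64(-0.09192474483948325)]
```

View pics/w1.png

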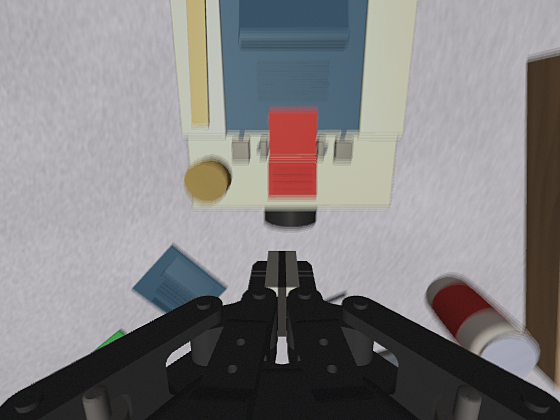

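{"method": "jog_arm", "body": {
  "steps": [0,0.02,0.007,0.01,0,0,0.02,0.007,0.03,0,0,0.02,0.007,0.05,0,0,0.02,0.007,0.07,0,0,0.02,0.007,0.09,0,0,0.02,0.007,0.105,0,0,0.02,0.007,0.112,0,0,0.02,0.007,0.115,0,0,0.02,0.007,0.115,0,0,0.02,0.007,0.115,0]
}}

```text
clock: 2.15
position: [0.5069, -0.1242, 0.1341]
ee_rot: [0.777, 0.629, 0.0, 0.001]
ft_force: [-1.1, -0.5, -0.3]
grip_width: -0.003
```

Run:
```python
from h import *
o=manip.get_obs();print(o["clock"],o["position"],o["ft_force"])
for n in ["wrist","side"]:
    p,d=manip.camera(n)
    if n=="side": p=cv2.resize(p[140:275,230:365],None,fx=4,fy=4,interpolation=cv2.INTER_CUBIC)
    cv2.imwrite(f"pics/{n}2.png",p[:,:,::-1])
```

```text
2.15 [ 0.50690831 -0.12418799  0.1340788 ] [-1.10328901 -0.48708996 -0.30427518]
```

View pics/wrist2.png

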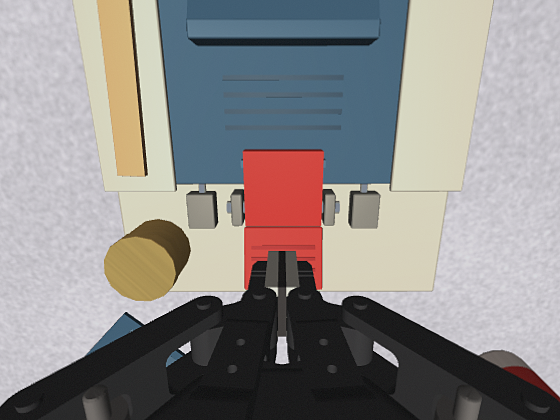

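View pics/side2.png

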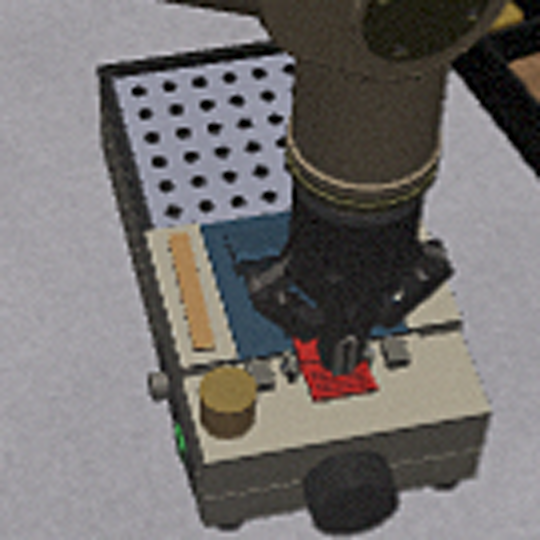

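{"method": "jog_arm", "body": {
  "steps": [0,0,0,0.003,0,0,0,0,0.005,0,0,0,0,0.007,0,0,0,0,0.008,0,0,0,0,0.009,0,0,0,0,0.01,0,0,0,0,0.011,0,0,0,0,0.012,0,0,0,0,0.012,0,0,0,0,0.012,0]
}}

```text
clock: 3.25
position: [0.5066, -0.1249, 0.1219]
ee_rot: [0.778, 0.629, -0.0, 0.001]
ft_force: [-1.4, -2.1, 5.3]
grip_width: 0.002
```

Run:
```python
from h import *
o=manip.get_obs();print(o["clock"],o["position"],o["ft_force"])
p,d=manip.camera("wrist");cv2.imwrite("pics/w3.png",p[:,:,::-1])
```

```text
3.25 [ 0.50659268 -0.12492013  0.12187515] [-1.37351072 -2.12695217  5.34558717]
```

View pics/w3.png

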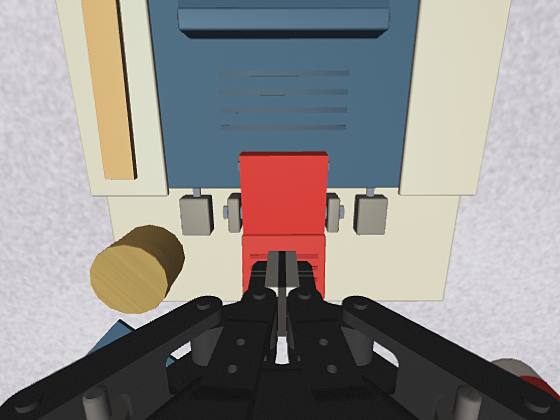

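{"method": "jog_arm", "body": {
  "steps": [0,0,0,0.001,0,0,0,0,0.002,0,0,0,0,0.003,0,0,0,0,0.0035,0,0,0,0,0.004,0,0,0,0,0.004,0,0,0,0,0.004,0,0,0,0,0.004,0,0,0,0,0.004,0,0,0,0,0.004,0]
}}

```text
clock: 4.3
position: [0.5067, -0.1247, 0.1177]
ee_rot: [0.777, 0.629, 0.0, 0.001]
ft_force: [-1.0, -4.4, 5.5]
grip_width: -0.002
```

Run:
```python
from h import *
o=manip.get_obs();print(o["clock"],o["position"],o["ft_force"])
p,d=manip.camera("wrist");cv2.imwrite("pics/w4.png",p[:,:,::-1])
```

```text
4.3 [ 0.50674309 -0.1246585   0.11766527] [-0.95356943 -4.37355867  5.52404453]
```

View pics/w4.png

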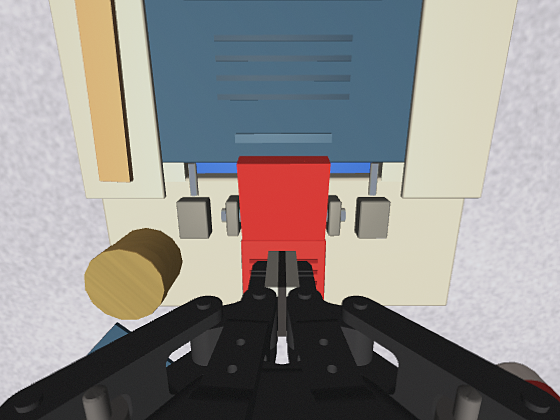

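{"method": "jog_arm", "body": {
  "steps": [0,0,0,-0.02,0,0,0,0,-0.045,0,0,0.02,0,-0.05,0,0.03,0.05,0,-0.05,0,0.03,0.08,0,-0.05,0,0.03,0.096,0,-0.05,0,0.03,0.096,0,-0.035,0,0.03,0.096,0,-0.02,0,0.03,0.096,0,-0.012,0,0.03,0.096,0,-0.012,0]
}}

```text
clock: 5.35
position: [0.5251, -0.0313, 0.1272]
ee_rot: [0.778, 0.629, -0.001, -0.001]
ft_force: [0.7, 0.6, -0.6]
grip_width: 0.352
```

Run:
```python
from h import *
o=manip.get_obs();print(o["clock"],o["position"],o["ft_force"],o["grip_width"])
for n in ["wrist","side"]:
    p,d=manip.camera(n)
    if n=="side": p=cv2.resize(p[140:275,230:365],None,fx=4,fy=4,interpolation=cv2.INTER_CUBIC)
    cv2.imwrite(f"pics/{n}5.png",p[:,:,::-1])
```

```text
5.35 [ 0.52511189 -0.03127601  0.12720805] [ 0.70865354  0.55567523 -0.58422385] 0.3518761292432426
```

View pics/wrist5.png

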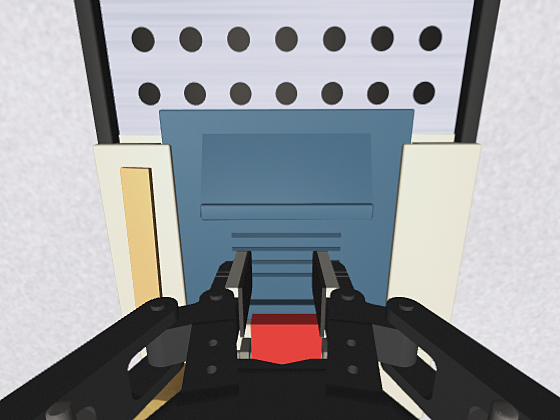

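View pics/side5.png

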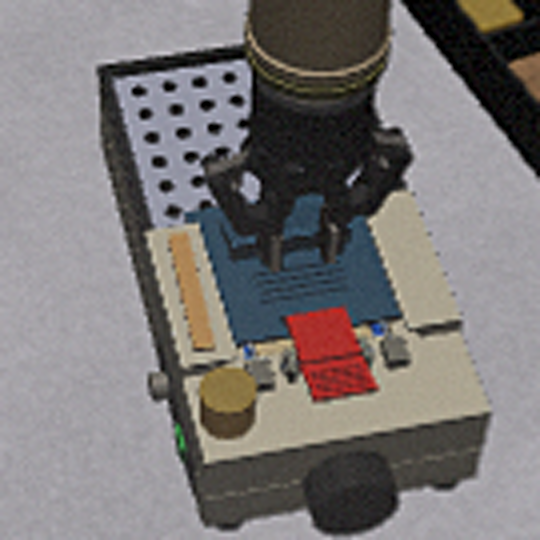

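{"method": "jog_arm", "body": {
  "steps": [0.03,0,0,0.004,0,0.03,0,0,0.008,0,0.03,0,0,0.011,0,0.03,0,0,0.013,0,0.03,0,0,0.014,0,0.03,0,0,0.015,0,0.03,0,0,0.015,0,0.03,0.003,0,0.015,0,0.03,0.006,0,0.015,0,0.03,0.009,0,0.015,0]
}}

```text
clock: 6.45
position: [0.5285, -0.021, 0.1144]
ee_rot: [0.777, 0.629, 0.0, 0.0]
ft_force: [0.1, 0.9, -0.5]
grip_width: 0.348
```

Run:
```python
from h import *
o=manip.get_obs();print(o["clock"],o["position"],o["ft_force"],o["grip_width"])
p,d=manip.camera("wrist")
cv2.imwrite(f"pics/w6.png",p[:,:,::-1])
```

```text
6.45 [ 0.52845094 -0.02099971  0.11440978] [ 0.11869616  0.90541304 -0.50087224] 0.3481363237449505
```

View pics/w6.png

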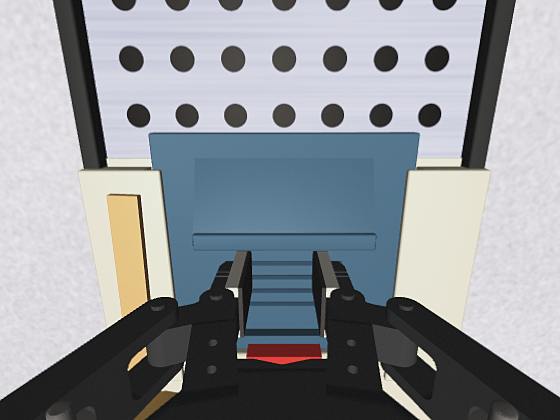

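{"method": "jog_arm", "body": {
  "steps": [0.03,0,0,0.003,0,0.03,0.003,0,0.003,0,0.03,0.008,0,0.003,0,0.03,0.014,0,0.003,0,0.03,0.021,0,0.003,0,0.03,0.028,0,0.003,0,0.03,0.035,0,0.003,0,0.03,0.042,0,0.003,0,0.03,0.049,0,0.003,0,0.03,0.056,0,0.003,0]
}}

```text
clock: 7.5
position: [0.5401, 0.034, 0.1113]
ee_rot: [0.777, 0.629, -0.0, -0.0]
ft_force: [-0.6, -1.0, -0.9]
grip_width: 0.352
```

Run:
```python
from h import *
o=manip.get_obs();print(o["clock"],o["position"],o["ft_force"],o["grip_width"])
for n in ["wrist","side"]:
    p,d=manip.camera(n)
    if n=="side": p=cv2.resize(p[140:275,230:365],None,fx=4,fy=4,interpolation=cv2.INTER_CUBIC)
    cv2.imwrite(f"pics/{n}7.png",p[:,:,::-1])
```

```text
7.5 [0.54006272 0.03399417 0.11126694] [-0.60004904 -0.97819145 -0.91399916] 0.35209935326257386
```

View pics/wrist7.png

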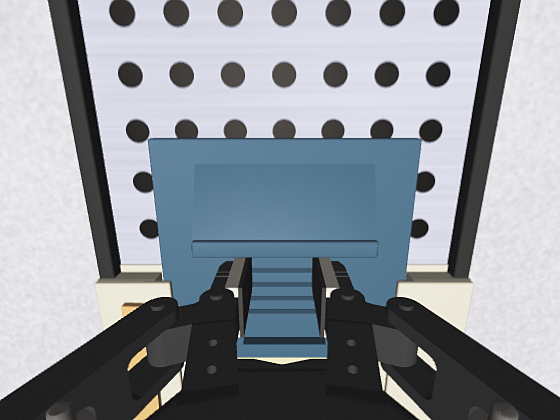

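View pics/side7.png

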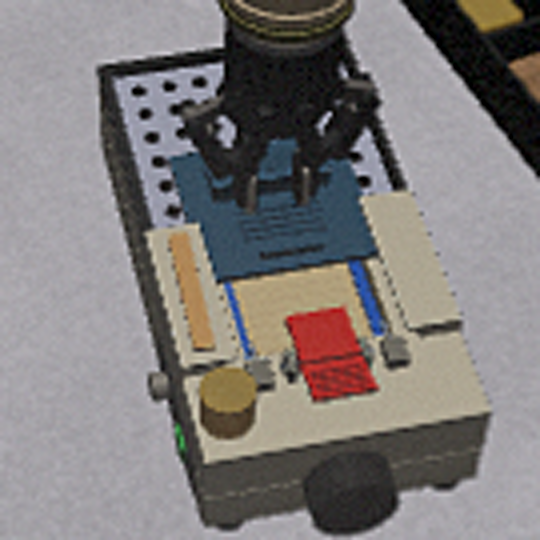

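{"method": "jog_arm", "body": {
  "steps": [0.03,0.008,0,0,0,0.03,0.016,0,0,0,0.03,0.024,0,0,0,0.03,0.032,0,0,0,0.03,0.04,0,0,0,0.03,0.048,0,0,0,0.03,0.056,0,0,0,0.03,0.063,0,0,0,0.03,0.069,0,0,0,0.03,0.073,0,0,0]
}}

```text
clock: 8.6
position: [0.5553, 0.1054, 0.1113]
ee_rot: [0.777, 0.629, 0.0, 0.0]
ft_force: [0.1, -1.2, 0.4]
grip_width: 0.349
```

Run:
```python
from h import *
o=manip.get_obs();print(o["clock"],o["position"],o["ft_force"],o["grip_width"])
for n in ["wrist","side"]:
    p,d=manip.camera(n)
    if n=="side": p=cv2.resize(p[140:275,230:365],None,fx=4,fy=4,interpolation=cv2.INTER_CUBIC)
    cv2.imwrite(f"pics/{n}8.png",p[:,:,::-1])
```

```text
8.6 [0.55528931 0.10540083 0.11132582] [ 0.1472478  -1.2127099   0.37579338] 0.34907641089205715
```

View pics/wrist8.png

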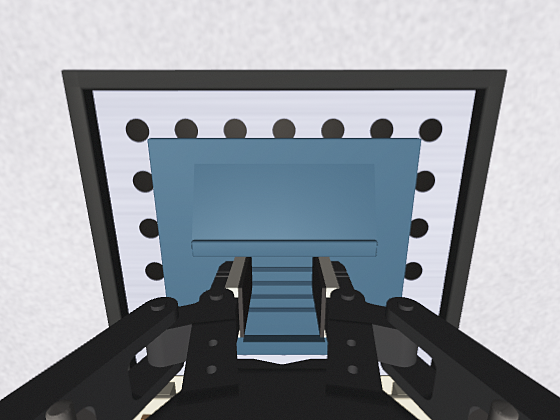

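View pics/side8.png

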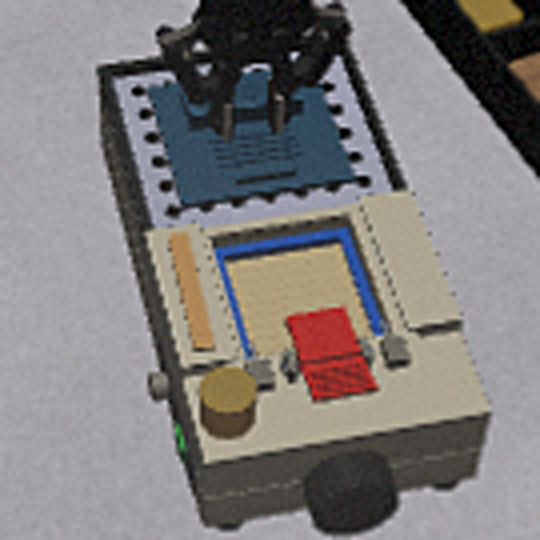

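{"method": "jog_arm", "body": {
  "steps": [0.03,-0.004,0,0,0,0.03,-0.006,0,0,0,0.03,-0.006,0,-0.015,0,0.03,-0.006,0,-0.04,0,0.03,-0.006,0,-0.07,0,0.03,-0.006,0,-0.1,0,0.03,-0.04,0,-0.12,0,0.03,-0.08,0,-0.12,0,0.03,-0.12,0,-0.12,0,0.03,-0.15,0,-0.12,0]
}}

```text
clock: 9.7
position: [0.5234, -0.0446, 0.2328]
ee_rot: [0.778, 0.628, 0.0, 0.001]
ft_force: [0.1, -0.0, 0.1]
grip_width: 0.346
```

Run:
```python
from h import *
o=manip.get_obs();print(o["clock"],o["position"],o["ft_force"],o["grip_width"])
c=manip.calibration("wrist");p,d=manip.camera("wrist");cv2.imwrite("pics/w9.png",p[:,:,::-1])
hsv=cv2.cvtColor(p,cv2.COLOR_RGB2HSV)
ps,ds=manip.camera("side");cv2.imwrite("pics/s9.png",cv2.resize(ps[140:275,230:365],None,fx=4,fy=4,interpolation=cv2.INTER_CUBIC)[:,:,::-1])
th=np.deg2rad(78);O=np.array([.5378,.0195]);ye=np.array([np.cos(th),np.sin(th)]);xe=np.array([ye[1],-ye[0]])
b=((hsv[...,0]>95)&(hsv[...,0]<112)&(hsv[...,1]>70)&(hsv[...,1]<170)).astype(np.uint8);b[260:]=0
n,l,s,_=cv2.connectedComponentsWithStats(b);k=1+s[1:,4].argmax();ys,xs=np.nonzero(l==k)
m=d[ys,xs]>0;Q=pts(c,np.c_[xs,ys][m],d[ys,xs][m]);E=np.c_[(Q[:,:2]-O)@xe,(Q[:,:2]-O)@ye,Q[:,2]]
print(np.percentile(E,[1,50,99],axis=0));fl=E[(abs(E[:,2]-.09)<.005)];A=np.c_[fl[:,:2],np.ones(len(fl))];print("tilt fit",np.linalg.lstsq(A,fl[:,2],rcond=None)[0])
```

```text
9.7 [ 0.52342324 -0.04463889  0.23277907] [ 0.06630866 -0.00770776  0.13031438] 0.34626703862657227
[[-0.06161569  0.03180909  0.08698221]
 [-0.00036312  0.06201543  0.08949348]
 [ 0.06104587  0.08948065  0.09565535]]
tilt fit [-3.69192642e-05 -3.76676940e-03  8.97331385e-02]
```

View pics/w9.png

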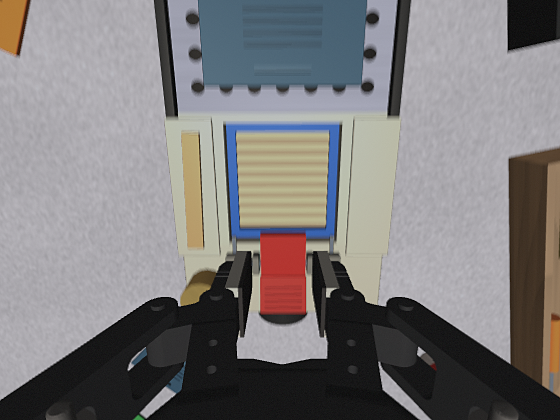

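View pics/s9.png

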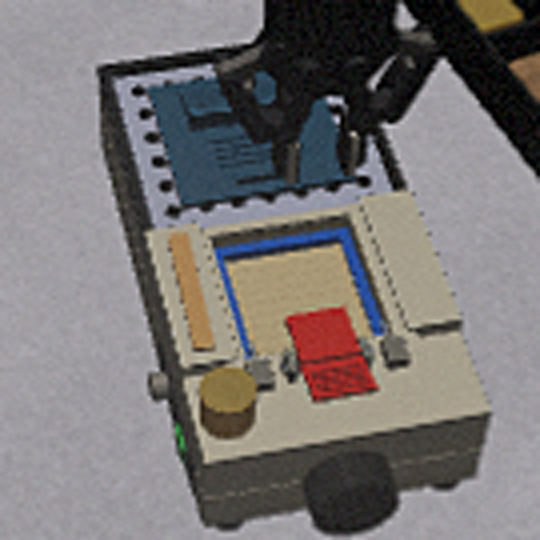

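```bash
python3 -c "
from workcell import manip
print(manip.get_obs()['joint_velocities'].round(3)); print(manip.hand_in())"
```

```text
[-0.049  0.014 -0.064 -0.012 -0.011 -0.006 -0.066]
the job is handed in; nothing more can be done
None
```

I cleaned off the filter as asked: the tab released the lid, and the lid now lies on the sanding deck with the filter fully uncovered. I handed the job in at about 9.8 s; it reports no verdict, so success is judged only by my own last checks.

**What I did:** I pressed the red tab with the closed fingertips until the lid sprung loose, at a force of about 5.5 N. I then pushed the lid's thumb step with the fingers about 30 mm apart, straight along the guides and out onto the deck. Finally I backed off and lifted the arm clear.

**Last checks before handing in:**
- **Lid position:** its tail is at about y = 31 mm in the extractor's frame, so its origin is near 91 mm, past the required 66 mm. It is inside the rim.
- **Lid flatness:** its top measures about 90 mm above the bench, and a plane fit gives a tilt of about 0.004 rad.
- **Tab:** it looks back up in the pictures; I did not measure its angle.
- **Contact:** the wrist force was about 0 N and the tool was some 120 mm above the lid. The arm still had a slight residual motion (up to 0.07 rad/s).
- **Other things:** the tin and sanding stick look unmoved. The arm never went near the items on the bench; I did not measure their positions again.

No check failed or disagreed.

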